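# Turn and stack the blue stack-nest tote on the tote of fittings

## Task

Pick up the blue tote by its carry bar, turn it half a turn so that its yellow end lies opposite the yellow end of the grey tote holding the steel fittings, and stack it on that grey tote, so that it sits level on the saddles above the fittings. Set it down gently without dropping it, let go, and leave the grey totes and the amber jar where they stand.

Things in the scene. Friction and masses are not known exactly. Their poses are not given: they have to be found in the camera images.
- carry_tote: Blue stack-nest tote, 0.28-0.56 kg, yellow end wall at own -x. Underside 170 x 110 mm (x by y), rim 206 x 146, 80 high. Origin: centre of underside, z up. Carry bar fixed along own y across the middle: 14 x 14 mm, its centre 110 mm above the origin, 120 clear between uprights, 23 free below. At the start all yellow ends point towards the robot, within 20 degrees: that way round totes nest.
- full_tote: Grey tote, same shape and size, no bar, 1.4 kg, yellow end at own -x, with four upright steel fittings (tops 55 mm up). Origin: centre of underside, z up. Saddles inside the long walls are 72 mm above the origin, 8 below the rim. A tote turned half a turn stacks on them: its origin 72 mm above this one, with 12 mm of play each way. With yellow ends together it would drop in onto the fittings.
- empty_tote: Bystander: the same grey tote with yellow end at own -x, empty, no bar, 80 mm high. Origin: centre of the underside, z up. It and the full tote swap places at random.
- jar: Bystander: amber glass jar with white cap, 68 mm diameter, 90 mm high, on the bench beyond the totes. Origin: centre of its underside. Near it a fixed steel junction box (146 x 116 mm, 70 mm high) stands clear of the work.
Things that resemble listed ones, but are neither listed nor needed, are in the scene too. Of the things shaped like the carry_tote, the blue one is meant.

How it is judged (in metres and radians):
At the end, for the whole second after the job is handed in: The blue tote rests on the saddles of the grey tote with fittings: underside 66 to 78 mm above that tote's underside, centred within 20 mm, long axes in line within 10 degrees (yellow ends opposite, else it cannot stand so high), both level within 3.4 degrees (z of carry_tote in the frame of full_tote between 0.066 and 0.078 m and horizontal distance between carry_tote and full_tote below 0.02 m and angle between the x axis of carry_tote and the x axis of full_tote, either way round below 0.18 rad and angle between each of carry_tote, full_tote's own z axis and vertical below 0.06 rad and linear speed of carry_tote below 0.02 m/s); the robot touches nothing.
It fails at once if the blue tote is dropped (out of the fingers and falling faster than 0.5 m/s, about a 13 mm fall) (contact force between the fingers and carry_tote below 0.1 N and linear speed of carry_tote above 0.5 m/s).
It fails at once if the tote with fittings is pushed more than 40 mm from its place (distance of full_tote from where it was at the start of the episode above 0.04 m).
It fails at once if the empty grey tote is moved more than 30 mm (distance of empty_tote from where it was at the start of the episode above 0.03 m).
It fails at once if the jar is moved more than 30 mm or tipped over (distance of jar from where it was at the start of the episode above 0.03 m or angle between jar's own z axis and vertical above 0.5 rad).
It also fails if it takes over 40 s, if anything falls off the work surface, if the arm or the gripper's body presses on something with over 40 N, if the wrist force passes 120 N, or if a joint passes its speed limit or range.

## Robot

A 6-joint arm with a two-finger parallel gripper is mounted at the origin on the work surface. World frame = base frame: x ahead of the robot, y to its left, z up, the work surface at z = 0. Lengths are in mm, angles in rad, forces in N, time in s.
With the tool pointing down it reaches from about 350 to 975 mm from the base axis. Payload 17.4 kg.
Tool frame: the origin (TCP) lies midway between the tips of the shut fingers; the grasp point (between the pads) lies 19 mm behind it (bot.grip_depth is the z of the grasp point in the tool frame, in mm); z points along the fingers, y is the line along which they close (so a half turn about z gives the same grasp; the last joint's range is limited). The gripper opens to 85 mm and grips with 20 to 120 N. Pads are 22 mm wide; open, the fingers measure 114 mm over their backs; the gripper's body (76 mm by 85 mm) begins 54 mm behind the grasp point. The pads swing forward as they close: fully open they stand 13 mm farther back than shut.
Start: joints at [-1.18, 0.116, 1.442, -0, 1.584, -0.038], TCP at [280.643, -613.899, 231.303] pointing down, gripper open.
Joint ranges: [-2.83, 2.83], [-0.83, 2.19], [0.07, 2.5], [-1.14, 4.28], [0.01, 3], [-2.97, 2.97]. Speed limits (rad/s): [1.89, 1.89, 2.22, 3.14, 3.14, 3.14].

## Interface

Orientations are given as a rotation vector (axis times angle).
In Python, from workcell import bot gives the robot as it stands.
- The arm moves only by the shell command python3 -m jog 'ROWS' [OPENING]. ROWS is a JSON object of lists of equal length, an entry for each row: "translation": the shift along the tool's x, y, z in cm, a list of three; "angular": the turn, a rotation vector about the tool's x, y, z in degrees, a list of three. A call has 1 to 5 rows; each row is the pose to reach, as a shift and turn from the pose commanded when the call began, along the tool's axes at that moment; what a row does not reach only later rows make up. A row lasts 1/8 s, in which the tool goes at most 62.5 mm and 10.7 degrees, less where a joint would pass 70% of its speed; a pose out of reach is approached as far as the arm can. A call with a gripper value outside its range is refused whole. OPENING is the opening in per cent of the stroke, from 0 (shut) to 100 (fully open), set as the call begins (- or left out, the last holds). The fingers move at their own pace and stop on an object; the grip force is fixed at half the most. Time passes only in rows, so rows that repeat a pose let the fingers close. It gives the time, the measured TCP pose, the force, the opening and the grip force at its end, in the units of the state.
- bot.get_state(): the state, without advancing time (a new reading comes with each control period).
- bot.capture(name): name is "side" or "top" or "wrist"; returns a dict with "frame" (480x640x3 uint8, red, green, blue), "camera_matrix" (3x3 intrinsics, pixels), "world_to_cam" (4x4, takes a point from world to camera coordinates). Camera axes: x right, y up, looking along -z (the intrinsics and any distortion apply to the point x, -y, -z); pixel columns grow to the right and rows downward; lengths in mm; the calibration is good to about 2 mm. A picture is of the moment at which its call begins. There is no depth.
- bot.job_done(): hands the job in; it is judged then, once.
Trained networks look in a picture, given as the dict that the camera call returned (one of the last four; its "shot" number tells which), for a name from the list of things; names that differ only in an ending like _2 or _b are one class to them, and where a whole thing is asked for, a point or a joint stands for the part that bears it (a point fixed in the world has none). Each returns a list of dicts, best first, with "conf" (0 to 1); they miss things now and then, are a little off and sometimes report something else, mostly with a low value. They report only what shows in the picture. A call takes as long as a camera call. They do not tell look-alikes from the thing itself.
- bot.find_in(picture, thing): "xyz" ([x, y, z] in mm, in world coordinates, good to about 4 mm: the middle of the surface that is visible of it).
- bot.outline_of(picture, thing): "region" (480x640 bool, what is visible of it).
- bot.spot_point(picture, thing): "xyz" ([x, y, z] in mm, in world coordinates, good to about 4 mm: a listed point, or the origin of a listed thing).
The state is a dict: "t": time; "q": joint angles; "qvel": joint speeds; "joint_torque": joint torques, N m; "tool_pos": TCP position; "eef_rot": TCP orientation; "contact_force": force on the tool from outside, world axes, zero at the start; "moment": the same for the moment, N m; "gripper_width": finger opening in mm; "grip_force": force on a finger pad.
Only numpy, scipy, OpenCV 4.12 (cv2) and the standard library are available. Lean on these libraries where they do the work, as an engineer would, in place of code of your own. Each camera call takes 0.05 s, during which the arm holds its last target. There are 200 camera calls.

## Working session

There is one attempt and no reset: what is moved stays moved. The work goes in short steps, Python scripts to look and compute and a shell command to move; the robot and the scene stay as the last step left them, time stands still between calls to the robot, and variables do not carry over. Pictures are saved under pics/ and viewed, at most 10 in all, crops included, and the job is handed in when it is done.

```bash
mkdir -p pics
cat > h.py <<'E'
import numpy as np,cv2
from workcell import bot
def save(p,n): cv2.imwrite('pics/'+n,cv2.cvtColor(p['frame'],cv2.COLOR_RGB2BGR))
def proj(p,X):
    c=p['world_to_cam']@np.append(X,1); u=p['camera_matrix']@np.array([c[0],-c[1],-c[2]]); return (u[:2]/u[2]).round(1)
def back(p,uv,z):
    W=np.array(p['world_to_cam']);R=W[:3,:3];o=-R.T@W[:3,3]
    d=np.linalg.inv(p['camera_matrix'])@np.array([uv[0],uv[1],1]);d=R.T@np.array([d[0],-d[1],-d[2]])
    return (o+d*(z-o[2])/d[2]).round(1)
E
python3 - <<'E'
from h import *
s=bot.get_state();print(s['tool_pos'],s['eef_rot'],s['q'])
for c in('top','side'):
    p=bot.capture(c);save(p,c+'0.png')
    for t in('carry_tote','full_tote','empty_tote','jar'):
        for d in bot.spot_point(p,t)[:3]: print(c,t,np.round(d['xyz'],1),round(d['conf'],2),proj(p,d['xyz']))
E
```

```text
[ 280.57644048 -613.71925443  230.58568744] [-3.06859031e+00 -6.68177020e-01  3.05491365e-04] [-1.17979036e+00  1.16463506e-01  1.44225180e+00  1.37110993e-06
  1.58399238e+00 -3.77950479e-02]
top carry_tote [507.7 291.8   1.2] 0.69 [246.6 290.4]
top full_tote [ 529.2 -273.6    4.5] 0.61 [478.9 285. ]
top empty_tote [538.6   9.9   2.7] 0.87 [362.5 279.4]
top jar [ 7.577e+02  1.468e+02 -3.000e-01] 0.65 [307.9 191.2]
side carry_tote [ 4.962e+02  5.425e+02 -1.000e-01] 0.9 [278.3 462.5]
side carry_tote [507.9 297.7   0.8] 0.85 [341.9 330.2]
side full_tote [ 532.8 -272.1   -1.5] 0.6 [428.  153.7]
side empty_tote [541.6   6.3  -1.4] 0.74 [384.6 221.8]
side jar [754.1 145.1  -1.2] 0.97 [271.  229.5]
```

View pics/top0.png

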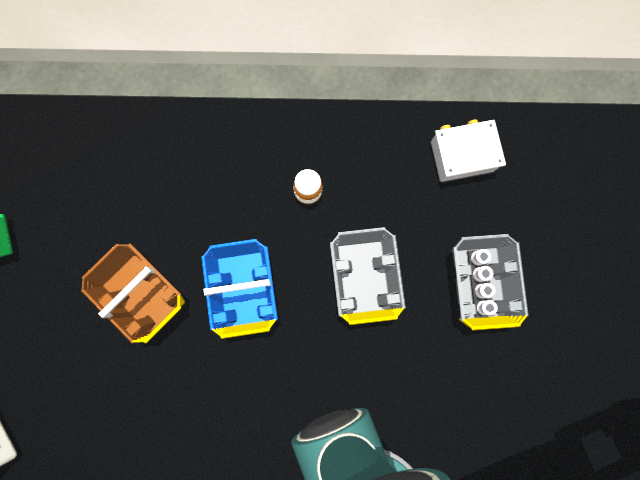

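View pics/side0.png

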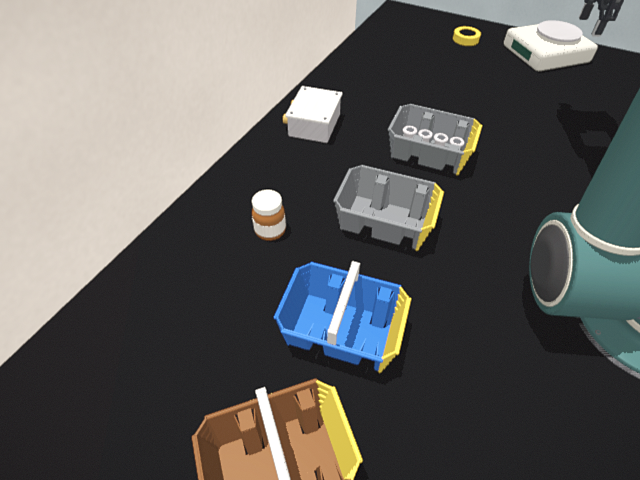

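Candidates shaped like the carry tote are the brown one with a bar (top px 132,293) and the blue one with a bar (top px 239,288). I choose the blue one. The grey tote with four fittings is at (490,283) and the empty one at (367,276). Next I check this in one close crop and measure the yaws.

Run:
```python
from h import *
p=bot.capture('top');f=p['frame']
a=cv2.resize(f[225:345,190:290],None,fx=4,fy=4,interpolation=2);b=cv2.resize(f[225:345,440:540],None,fx=4,fy=4,interpolation=2)
cv2.imwrite('pics/crop1.png',cv2.cvtColor(np.hstack([a,b]),cv2.COLOR_RGB2BGR))
# bar: bright low-saturation pixels in blue region
h=cv2.cvtColor(f,cv2.COLOR_RGB2HSV)
m=(h[...,1]<60)&(h[...,2]>150);w=np.zeros_like(m);w[240:335,200:280]=1
r=cv2.minAreaRect(np.argwhere(m&w)[:,::-1].astype(np.float32));print('bar px',r)
bx=cv2.boxPoints(r);W=np.array([back(p,q,117)[:2] for q in bx]);print(W,'mid',W.mean(0))
print('bar end mask:',bot.outline_of(p,'full_tote')[0]['conf'])
for t in('full_tote','empty_tote','carry_tote'):
    g=bot.outline_of(p,t)[0];print(t,g['conf']); 
    yy=np.argwhere(g['region'])[:,::-1]
    hull=cv2.convexHull(yy.astype(np.int32)); P=np.array([back(p,q[0],80)[:2] for q in hull],np.float32)
    print(cv2.minAreaRect(P))
```

```text
bar px ((238.88436889648438, 303.7485046386719), (41.73970031738281, 66.75310516357422), 81.25383758544922)
[[506.1 372.3]
 [530.6 228.3]
 [441.  212. ]
 [417.1 354.5]] mid [473.7   291.775]
bar end mask: 0.75
full_tote 0.75
((534.6989135742188, -271.3970642089844), (211.7031707763672, 154.16429138183594), 5.122195720672607)
empty_tote 0.67
((545.279541015625, 8.235763549804688), (213.3641815185547, 153.324462890625), 7.223150253295898)
carry_tote 0.8
((511.20062255859375, 301.3653869628906), (211.82254028320312, 154.4811553955078), 9.650772094726562)
```

View pics/crop1.png

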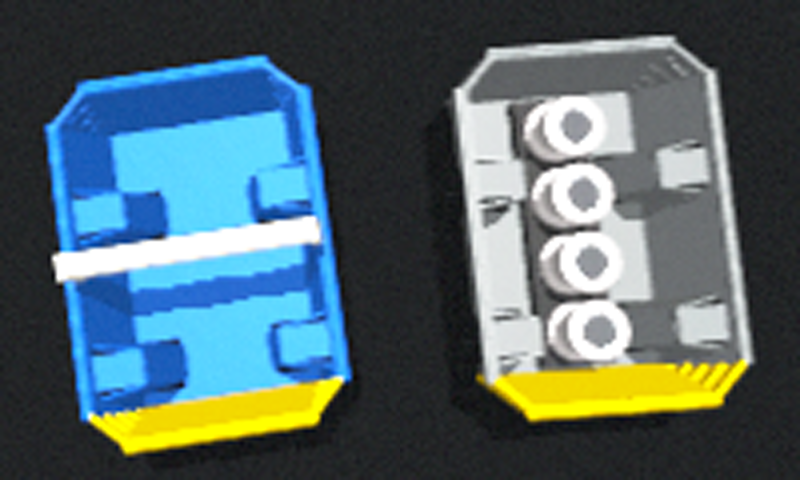

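The crop shows the blue tote with its white bar from px (204,291) to (270,283) and yellow end nearest the robot. The right-hand grey tote holds the four fittings, so the choice holds. Now I refine the yaws and work out the moves.

Run:
```python
from h import *
p=bot.capture('top')
B=lambda u,v,z:back(p,((u)/4,225+v/4),z)[:2]
def ang(a,b): d=b-a; return np.degrees(np.arctan2(d[1],d[0])).round(1)
l,r=B(760+55,267,115),B(760+320,230,115);print('bar',l,r,(l+r)/2,ang(r,l)-90)
def tote(o,c):
    c=[B(o+u,v,80) for u,v in c];print(ang(c[1],c[0]),ang(c[3],c[2]),'mid',sum(c)/4,'w',np.linalg.norm(c[0]-c[2]))
tote(760,[(48,125),(85,415),(310,90),(347,378)])
tote(1760-400,[(458,92),(485,380),(717,75),(750,362)])
```

```text
bar [498.5 370.2] [520.9 225.3] [509.7  297.75] 8.799999999999997
9.8 8.8 mid [510.35  297.625] w 151.0847775257322
4.0 4.2 mid [ 533.    -274.625] w 150.29597466332888
```

```bash
cat >> h.py <<'E'
from scipy.spatial.transform import Rotation as Ro
def go(x,y,z,phi):
    "print tool-axes shift (cm) and turn (deg) to TCP x,y,z pointing down with tool y at yaw phi"
    s=bot.get_state();R=Ro.from_rotvec(s['eef_rot']);f=np.radians(phi)
    T=Ro.from_matrix(np.array([[-np.sin(f),np.cos(f),0],[np.cos(f),np.sin(f),0],[0,0,-1]]).T)
    yv=R.as_matrix()[:,1]
    print('t',round(s['t'],2),'pos',np.round(s['tool_pos'],1),'phi',np.degrees(np.arctan2(yv[1],yv[0])).round(1),'w',round(s['gripper_width'],1),'F',np.round(s['contact_force'],1),'grip',round(s['grip_force'],1),'q6',round(s['q'][5],2))
    print(' shift cm',(R.inv().apply(np.array([x,y,z])-s['tool_pos'])/10).round(2),'turn',np.degrees((R.inv()*T).as_rotvec()).round(1))
E
sed -i 's/\[\[-np.sin(f),np.cos(f),0\]/[[-np.sin(f),np.cos(f),0]/' h.py
python3 -c "
from h import *
go(509,296,230,9)"
```

```text
t 0.8 pos [ 280.7 -613.9  231.3] phi -65.4 w 85.3 F [-0.8  0.7 -0.1] grip 0.0 q6 -0.04
 shift cm [ 58.6  -73.26   0.13] turn [  0.    0.  -74.4]
```

```bash
python3 -m jog '{"translation":[[3.9,-4.9,0],[7.8,-9.8,0],[11.7,-14.7,0],[15.6,-19.6,0],[19.5,-24.4,0]],"angular":[[0,0,-5],[0,0,-10],[0,0,-15],[0,0,-20],[0,0,-25]]}' 60; python3 -c "
from h import *
go(509,296,230,9)"
```

```text
t: 1.42
tool_pos: [356.6, -309.1, 231.4]
eef_rot: [2.85, 1.32, 0.001]
contact_force: [1.6, 0.2, 0.0]
gripper_width: 51.1
grip_force: 0.0
t 1.43 pos [ 356.6 -309.1  231.4] phi -40.3 w 51.1 F [1.6 0.2 0. ] grip 0.0 q6 -0.06
 shift cm [ 56.01 -27.5    0.13] turn [  0.    0.  -49.3]
```

```bash
python3 -m jog '{"translation":[[5.6,-2.7,0],[11.2,-5.5,0],[16.8,-8.2,0],[22.4,-11,0],[28,-13.7,0]],"angular":[[0,0,-5],[0,0,-10],[0,0,-15],[0,0,-20],[0,0,-25]]}'; python3 -c "
from h import *
go(509,296,230,9)"
```

```text
t: 2.05
tool_pos: [433.9, -6.9, 231.8]
eef_rot: [2.496, 1.906, 0.002]
contact_force: [1.3, -0.5, -0.2]
gripper_width: 50.8
grip_force: 0.0
t 2.05 pos [433.9  -6.9 231.8] phi -15.3 w 50.8 F [ 1.3 -0.5 -0.2] grip 0.0 q6 0.19
 shift cm [31.2  -0.73  0.18] turn [  0.1   0.  -24.3]
```

```bash
python3 -m jog '{"translation":[[6,-0.1,0],[12,-0.3,0],[18,-0.4,0],[24.5,-0.6,0],[30,-0.7,0]],"angular":[[0,0,-5],[0,0,-10],[0,0,-15],[0,0,-20],[0,0,-24.3]]}';python3 -m jog '{"translation":[[1,0,0],[1,0,0]],"angular":[[0,0,0],[0,0,0]]}'
python3 - <<'E'
from h import *
go(509,296,230,9)
p=bot.capture('wrist');save(p,'w1.png')
for d in bot.spot_point(p,'carry_tote')[:2]: print(d)
E
```

```text
t: 2.68
tool_pos: [507.0, 284.5, 231.4]
eef_rot: [2.039, 2.39, 0.001]
contact_force: [-0.4, -1.5, 0.3]
gripper_width: 51.1
grip_force: 0.0
t: 2.92
tool_pos: [505.1, 292.2, 231.1]
eef_rot: [-2.042, -2.387, 0.001]
contact_force: [-0.3, -0.8, -0.1]
gripper_width: 51.2
grip_force: 0.0
t 2.92 pos [505.1 292.2 231.1] phi 8.9 w 51.2 F [-0.3 -0.8 -0.1] grip 0.0 q6 0.33
 shift cm [0.32 0.44 0.11] turn [-0.   0.  -0.1]
{'xyz': [509.1, 296.3, 2.1], 'conf': 0.97}
```

View pics/w1.png

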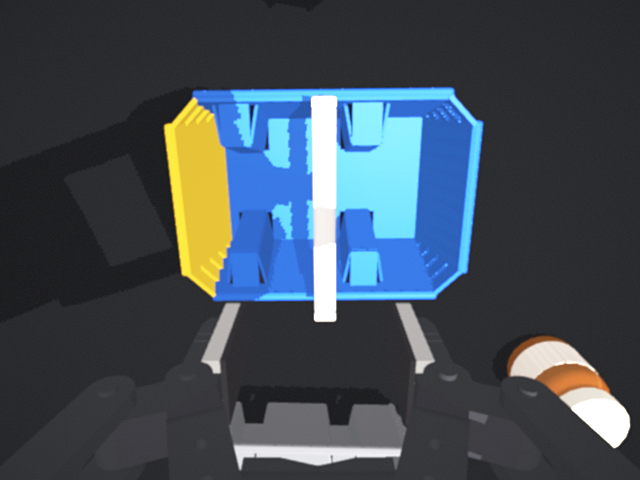

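The wrist view shows the blue tote squarely aligned: the bar runs vertically at column 325 between the fingers (215–430), and the yellow end is at left. Its origin, (509,296), agrees with the top view, so I descend.

```bash
python3 -m jog '{"translation":[[0.3,0.4,3],[0.3,0.4,6],[0.3,0.4,9],[0.3,0.4,12],[0.3,0.4,14]],"angular":[[0,0,0],[0,0,0],[0,0,0],[0,0,0],[0,0,0]]}' && python3 -m jog '{"translation":[[0,0,0],[0,0,0],[0,0,0],[0,0,0],[0,0,0]],"angular":[[0,0,0],[0,0,0],[0,0,0],[0,0,0],[0,0,0]]}' 0; python3 -c "
from h import *
go(509,296,91,9)"
```

```text
t: 3.65
tool_pos: [508.8, 294.3, 90.4]
eef_rot: [2.045, 2.385, -0.0]
contact_force: [0.1, 0.3, 0.2]
gripper_width: 51.0
grip_force: 0.0
t: 4.28
tool_pos: [509.4, 295.7, 92.7]
eef_rot: [2.042, 2.386, 0.002]
contact_force: [-1.7, -3.4, 6.8]
gripper_width: 12.6
grip_force: 62.8
t 4.28 pos [509.4 295.7  92.7] phi 8.9 w 12.6 F [-1.7 -3.4  6.8] grip 62.8 q6 0.33
 shift cm [ 0.04 -0.04  0.17] turn [ 0.1 -0.  -0.1]
```

```bash
python3 -m jog '{"translation":[[0,0,-1],[0,0,-4],[0,0,-8],[0,0,-12],[0,0,-15]],"angular":[[0,0,0],[0,0,0],[0,0,0],[0,0,0],[0,0,0]]}';  python3 - <<'E'
from h import *
go(532,-273,240,-175.5)
p=bot.capture('side');save(p,'s1.png')
E
```

```text
t: 4.9
tool_pos: [508.8, 295.6, 243.7]
eef_rot: [2.043, 2.386, 0.002]
contact_force: [0.3, -1.0, -4.5]
gripper_width: 13.0
grip_force: 61.4
t 4.9 pos [508.8 295.6 243.7] phi 8.9 w 13.0 F [ 0.3 -1.  -4.5] grip 61.4 q6 0.33
 shift cm [-56.54  -6.48   0.33] turn [ 0.000e+00  1.000e-01 -1.756e+02]
```

View pics/s1.png

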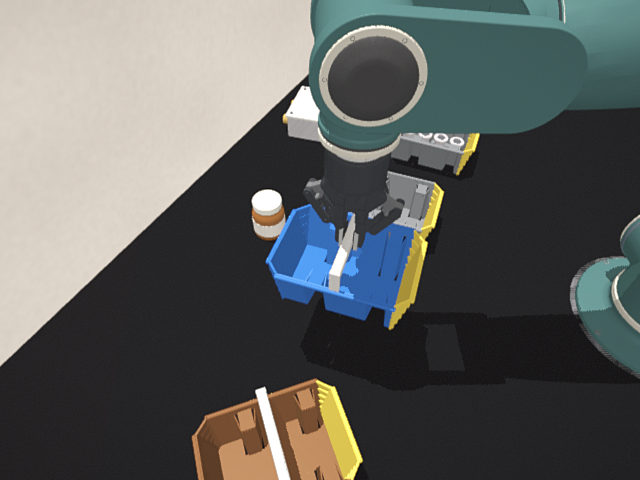

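The tote is lifted about 150 mm and hangs level. Now I carry it across while turning: yaw decreases and q6 ends near 2.6.

```bash
python3 -m jog '{"translation":[[-1.5,-0.2,0],[-4.5,-0.5,0],[-7.5,-0.9,0],[-11,-1.3,0],[-14,-1.6,0]],"angular":[[0,0,5],[0,0,14],[0,0,23],[0,0,33],[0,0,42]]}';  python3 -c "
from h import *
go(532,-273,240,-175.5)"
```

```text
t: 5.58
tool_pos: [514.3, 153.7, 240.7]
eef_rot: [-2.767, -1.488, 0.001]
contact_force: [-0.1, -0.4, -4.4]
gripper_width: 12.6
grip_force: 61.4
t 5.58 pos [514.3 153.7 240.7] phi -33.4 w 12.6 F [-0.1 -0.4 -4.4] grip 61.4 q6 0.83
 shift cm [-34.63  24.99   0.08] turn [  0.    0.  142.1]
```

```bash
python3 -m jog '{"translation":[[-2.4,1.7,0],[-4.8,3.4,0],[-7.2,5.2,0],[-9.6,6.9,0],[-12,8.6,0]],"angular":[[0,0,9],[0,0,18],[0,0,27],[0,0,36],[0,0,46]]}';  python3 -c "
from h import *
go(532,-273,240,-175.5)"
```

```text
t: 6.2
tool_pos: [520.8, 6.4, 240.8]
eef_rot: [-3.128, -0.289, 0.001]
contact_force: [0.9, 0.4, -3.3]
gripper_width: 13.1
grip_force: 61.4
t 6.2 pos [520.8   6.4 240.8] phi -79.4 w 13.1 F [ 0.9  0.4 -3.3] grip 61.4 q6 1.35
 shift cm [-4.02 27.67  0.07] turn [ 0.   0.  96.1]
```

```bash
python3 -m jog '{"translation":[[-0.4,2.8,0],[-0.8,5.6,0],[-1.2,8.4,0],[-1.6,11.2,0],[-2,14,0]],"angular":[[0,0,9],[0,0,18],[0,0,28],[0,0,38],[0,0,48]]}';  python3 -c "
from h import *
go(532,-273,240,-175.5)"
```

```text
t: 6.82
tool_pos: [527.6, -134.8, 240.7]
eef_rot: [-2.975, 1.009, 0.001]
contact_force: [0.1, 0.0, -5.2]
gripper_width: 12.7
grip_force: 61.4
t 6.83 pos [ 527.6 -134.8  240.7] phi -127.5 w 12.7 F [ 0.1  0.  -5.2] grip 61.4 q6 1.93
 shift cm [ 8.76 10.71  0.07] turn [ 0.  0. 48.]
```

```bash
python3 -m jog '{"translation":[[2,2.4,0],[4,4.8,0],[6,7.2,0],[7.7,9.4,0],[8.7,10.7,0]],"angular":[[0,0,10],[0,0,20],[0,0,30],[0,0,40],[0,0,48]]}';python3 -m jog '{"translation":[[0,0,0],[0,0,0]],"angular":[[0,0,0],[0,0,0]]}' >/dev/null;  python3 - <<'E'
from h import *
for c in ('top','wrist','side'):
    p=bot.capture(c); 
    if c!='top': save(p,c+'2.png')
    for t in('carry_tote','full_tote'):
        for d in bot.spot_point(p,t)[:2]: print(c,t,np.round(d['xyz'],1),round(d['conf'],2))
go(532,-273,240,-175.5)
E
```

```text
t: 7.45
tool_pos: [532.3, -272.9, 240.5]
eef_rot: [2.307, -2.132, -0.001]
contact_force: [0.2, 0.2, -4.6]
gripper_width: 13.2
grip_force: 61.4
top carry_tote [ 532.2 -280.1  148.3] 0.97
top carry_tote [493.2 543.   -0.8] 0.85
top full_tote [ 529.1 -272.9    2.4] 0.75
wrist carry_tote [ 535.3 -273.2  150. ] 0.81
side carry_tote [495.8 543.2  -0.9] 0.91
side carry_tote [ 534.2 -274.3  147.6] 0.72
side full_tote [ 529.9 -274.1   -4. ] 0.71
t 8.15 pos [ 532.6 -271.7  241.4] phi -175.1 w 13.1 F [ 1.1 -0.7 -4.9] grip 61.3 q6 2.54
 shift cm [0.13 0.07 0.14] turn [-0.  -0.   0.4]
```

View pics/wrist2.png

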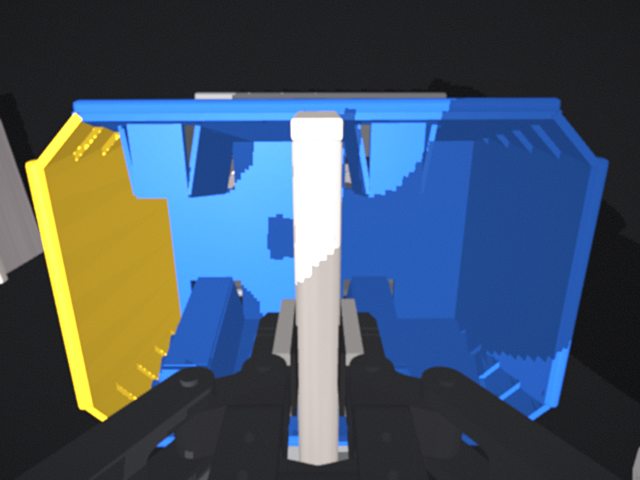

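View pics/side2.png

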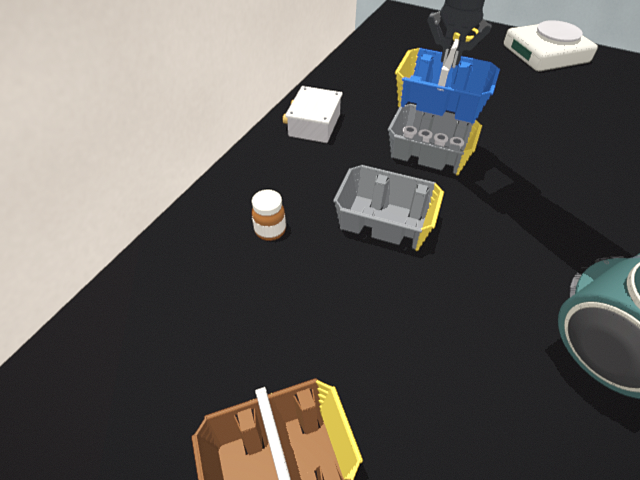

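The blue tote hangs centred and parallel over the fittings tote, with its yellow end on the far side (side px 405,70) and the grey tote's near (475,140). Next I lower it.

```bash
python3 -m jog '{"translation":[[0.1,0.1,1.5],[0.1,0.1,3],[0.1,0.1,4.5],[0.1,0.1,6],[0.1,0.1,6.8]],"angular":[[0,0,0.4],[0,0,0.4],[0,0,0.4],[0,0,0.4],[0,0,0.4]]}';python3 -m jog '{"translation":[[0,0,0.2],[0,0,0.4],[0,0,0.6],[0,0,0.7],[0,0,0.7]],"angular":[[0,0,0],[0,0,0],[0,0,0],[0,0,0],[0,0,0]]}'
```

```text
t: 8.78
tool_pos: [531.4, -272.7, 171.9]
eef_rot: [2.306, -2.133, -0.002]
contact_force: [0.0, -0.9, -4.4]
gripper_width: 13.0
grip_force: 61.3
t: 9.4
tool_pos: [531.7, -272.9, 166.4]
eef_rot: [-2.306, 2.133, -0.0]
contact_force: [0.1, 0.0, -4.4]
gripper_width: 12.6
grip_force: 61.3
```

```bash
python3 -m jog '{"translation":[[0,0,0.05],[0,0,0.1],[0,0,0.15],[0,0,0.2],[0,0,0.2]],"angular":[[0,0,0],[0,0,0],[0,0,0],[0,0,0],[0,0,0]]}'
```

```text
t: 10.02
tool_pos: [531.9, -272.9, 164.8]
eef_rot: [-2.306, 2.133, -0.001]
contact_force: [0.2, 1.0, 1.3]
gripper_width: 12.7
grip_force: 62.1
```

Contact comes at the expected height: TCP is 165, so the underside is near 72, and the load has transferred. I check it, then release.

```bash
python3 -m jog '{"translation":[[0,0,0.05],[0,0,0.05]],"angular":[[0,0,0],[0,0,0]]}' && python3 -m jog '{"translation":[[0,0,0],[0,0,0],[0,0,0],[0,0,0],[0,0,0]],"angular":[[0,0,0],[0,0,0],[0,0,0],[0,0,0],[0,0,0]]}' 60
```

```text
t: 10.28
tool_pos: [531.9, -272.9, 164.8]
eef_rot: [-2.306, 2.133, -0.001]
contact_force: [-1.5, 2.8, 5.8]
gripper_width: 12.7
grip_force: 62.9
t: 10.9
tool_pos: [531.7, -272.9, 163.8]
eef_rot: [2.306, -2.133, -0.0]
contact_force: [0.0, -0.0, -0.2]
gripper_width: 51.4
grip_force: 0.0
```

```bash
python3 -m jog '{"translation":[[0,0,-2],[0,0,-5],[0,0,-9],[0,0,-13],[0,0,-18]],"angular":[[0,0,0],[0,0,0],[0,0,0],[0,0,0],[0,0,0]]}'
python3 - <<'E'
from h import *
for c in ('wrist','side'):
    p=bot.capture(c)
    for t in('carry_tote','full_tote','empty_tote','jar'):
        for d in bot.spot_point(p,t)[:2]: print(c,t,np.round(d['xyz'],1),round(d['conf'],2))
f=p['frame'][20:200,340:540]
cv2.imwrite('pics/end.png',cv2.cvtColor(cv2.resize(f,None,fx=3,fy=3),cv2.COLOR_RGB2BGR))
E
```

```text
t: 11.52
tool_pos: [531.3, -272.6, 346.3]
eef_rot: [-2.306, 2.133, -0.0]
contact_force: [0.1, 0.6, 0.5]
gripper_width: 51.5
grip_force: 0.0
wrist carry_tote [ 535.  -274.8   73.7] 0.96
wrist empty_tote [541.4  10.1  -3.8] 0.7
side carry_tote [ 4.955e+02  5.426e+02 -4.000e-01] 0.85
side carry_tote [ 531.5 -276.4   72. ] 0.6
side full_tote [ 5.306e+02 -2.733e+02 -3.000e-01] 0.92
side jar [756.7 145.1  -1. ] 0.67
side jar [ 530.5 -275.3   76.2] 0.28
```

View pics/end.png

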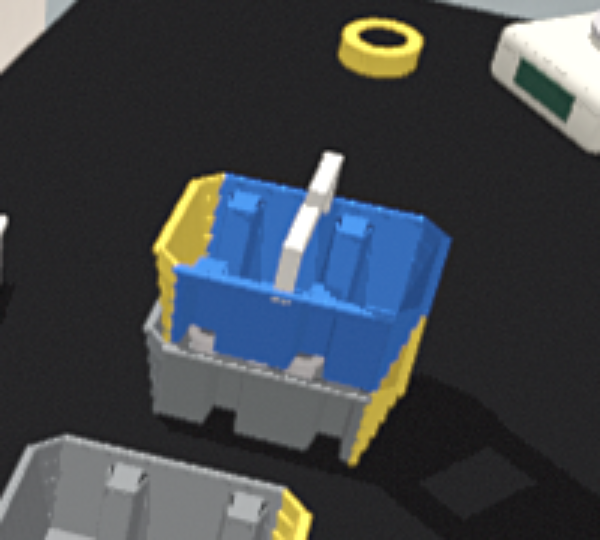

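The picture shows the blue tote level on the saddles (crop px 290,290), with its yellow end opposite the grey tote's. Its underside measures 72 mm and the arm is clear.

```bash
python3 -c "
from workcell import bot
print(bot.job_done())"
```

```text
the job is handed in; nothing more can be done
None
```

The blue tote is stacked level and half-turned on the grey tote with the fittings, its underside about 72 mm up and centred within a few millimetres; the bystanders showed no movement, and the job is handed in (no verdict was returned).

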